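Press a board carrier down and slide it under the jig's leaf spring

TASK

On the board-repair bench, load the circuit-board carrier into the soldering jig: press its rear pad firmly down with the fingertips so that the sprung lift under it sinks, and, still pressing, slide it under the bridge and its leaf spring until it is fully home against the end stop and the lift has sprung back up behind it. Only press and push the carrier, never lift or carry it, leave the bottle, cup and heatsink where they stand, and take the hand clear at the end.

Things in the scene. Friction and masses are not known exactly. Their poses are not given: they have to be found in the camera images.
- jig: Aluminium soldering jig fixed to the bench, 224 x 82 mm, its yaw 1.07 to 2.07 rad. Origin: at bench height on the channel's mid-line; +x is the way the carrier slides in, z up. Reaches from x = -102 to +122 mm. Side rails (tops 28 mm above the bench) form a 62 mm wide channel; rear stop bar at x = -102 to -94 mm, 24 mm high. Entry bay round x = -40 mm; from x = -13 mm on a fixed dock floor, 12 mm high.
- bridge (a point): Middle of the underside of the dark steel bridge across the channel, at jig x = +50 mm, 26.5 mm above the bench. The bridge is 12 mm long in x and its top is 37 mm above the bench.
- end_stop (a point): Middle of the end stop's face, at jig x = +90 mm, 22 mm above the bench; the carrier's front edge meets it when home.
- carrier: Grey plastic tray, 100 (x) x 60 x 10 mm, about 0.14 kg, loose in the channel, 1 mm play each side. Origin: centre of the underside; x along the jig's x. Front holds a recessed circuit board. Starts at jig x = -40 to -27 mm, underside 21 mm above the bench: too high for the bridge. Pressed down: 13 mm on the lift, 12 mm on the dock floor. Home: origin at jig x = +40 mm.
- press_pad (a point): Middle of the carrier's bare rear pad (carrier x = -50 to -14 mm), at carrier x = -27 mm, on top, 10 mm above the underside. In front of the pad a push rib crosses the tray (x = -14 to -8 mm), 5 mm higher than the pad: fingertips press on the pad and push against the rib.
- lift (a joint): Sprung steel lift plate under the entry bay (jig x = -84 to -16 mm, 58 mm wide). 0 m = up (top 21 mm above the bench), 0.008 m = fully down (13 mm). About 8 N starts it, 13 N bottoms it; the carrier clears the bridge when it is over 5 mm down. It springs up behind the carrier once that is home.
- leaf (a joint): Leaf spring: 50 mm wide bronze strip fixed at the bridge's far edge (jig x = +56 mm), sloping 26 mm ahead and down into the dock. 0 rad = free (tip 18 mm above the bench); the carrier passing under raises it to about 0.14 rad, where it bears on the carrier's rims with about 5 N.
- bottle: White square plastic bottle 55 x 55 x 95 mm high, standing on the bench beyond the jig's end-stop end. Origin: centre of its underside, z up. To be left alone.
- cup: White plastic cup 75 mm high, 66 mm wide at the rim, standing on the bench behind the jig's rear stop. Origin: centre of its underside, z up. To be left alone.
- heatsink: Small finned aluminium heatsink 40 x 40 x 28 mm high, on the bench beside the jig, on its -y side. Origin: centre of its underside, z up. To be left alone.
Mind the look-alikes: they are no part of the job. Of the things like the carrier, leave any that is brown; of the rest the smaller one is meant.

How it is judged:
By the outcome, as a careful person would: the job done as asked, in the order asked, and still so for the second after the job is handed in, with the robot touching nothing.
It also fails if it takes over 35 s, if anything falls off the work surface, if the arm or the gripper's body presses on something with over 40 N, if the wrist force passes 120 N, or if a joint passes its speed limit or range.

ROBOT

A 7-joint arm with a two-finger parallel gripper is mounted at the origin on the work surface. World frame = base frame: x ahead of the robot, y to its left, z up, the work surface at z = 0. Lengths are in m, angles in degrees, forces in N, time in s.
With the tool pointing down it reaches from about 0.35 to 0.775 m from the base axis. Payload 3.1 kg.
Tool frame: the origin (TCP) lies midway between the tips of the shut fingers; the grasp point (between the pads) lies grasp_offset behind it (grasp_offset is the distance from the TCP to the grasp point, in m); z points along the fingers, y is the line along which they close (so a half turn about z gives the same grasp; the last joint's range is limited). The gripper opens to 85 mm and grips with 20 to 120 N. Pads are 22 mm wide; open, the fingers measure 114 mm over their backs; the gripper's body (76 mm by 85 mm) begins 54 mm behind the grasp point. The pads swing forward as they close: fully open they stand 13 mm farther back than shut.
Start: joints at [-72.29, 17.813, 0.802, 86.603, -0.252, 75.585, -1.558], TCP at [0.189, 0.517, 0.231] pointing down, gripper open.
Joint ranges: [-154.91, 154.91], [-16.99, 109.72], [-72.82, 74.43], [7.12, 147.25], [-82.49, 262.49], [11.32, 116.49], [-174.64, 174.64]. Speed limits (degrees/s): [159.86, 159.86, 180, 180, 180, 180, 180].

INTERFACE

Orientations are given as a 3x3 rotation matrix whose columns are the frame's x, y, z axes.
In Python, from rig import * gives the robot as it stands.
- The arm moves only by the tool step_arm, never from a script. Its argument "commands" is a list that holds one entry, the list of rows, each a list of 4 numbers: the shift along the tool's x, y, z in cm, then the turn about the tool's z in degrees. In form: [[[x, y, z, roll], ...]]. A call has exactly 5 rows; each row shifts and turns the commanded pose from where the row before left it, along the tool's axes as they then stand; what a row does not reach is not made up. A row lasts 1/12 s, in which the tool goes at most 41.7 mm and 7.16 degrees, less where a joint would pass 70% of its speed; a pose out of reach is approached as far as the arm can. A call is refused whole if a number of a shift passes 4.17 or a number of a turn 7.16, either way. A call with a gripper value outside its range is refused whole. "gripper" is the finger opening in cm, from 0 to 8.54, set as the call begins (left out, the last holds). The fingers move at their own pace and stop on an object; the grip force is fixed at half the most. Time passes only in rows, so rows that do not move let the fingers close, or fill a call up. It gives the time, the measured TCP pose, the force, the opening and the grip force at its end, in the units of the state.
- sense(): the state, without advancing time (a new reading comes with each control period).
- grab_frame(name): name is "side" or "top"; returns (picture, depth): 384x512x3 uint8, blue, green, red; 384x512 float32, m along the optical axis (not along the pixel's ray), 0 where there is no reading.
- camera_model(name): a dict with "camera_matrix" (3x3 intrinsics, pixels), "k1" (the pictures are not rectified: a ray, as slopes to the right and down, at radius r is drawn at 1 + k1 r^2 times it, then the intrinsics apply), "xyz" and "rotation" of the camera in the world. Camera axes: x right, y down, z forward; pixel columns grow to the right and rows downward; lengths in m; the calibration is good to about 2 mm. A picture is of the moment at which its call begins. camera_model takes no time and is no camera call.
- sign_off(): hands the job in; it is judged then, once.
The state is a dict: "t": time; "joints": joint angles; "qvel": joint speeds; "tau": joint torques, N m; "tcp_pos": TCP position; "tcp_rot": TCP orientation; "wrist_force": force on the tool from outside, world axes, zero at the start; "wrist_torque": the same for the moment, N m; "width": finger opening in m; "finger_force": force on a finger pad.
Only numpy, scipy, OpenCV 4.12 (cv2) and the standard library are available. Lean on these libraries where they do the work, as an engineer would, in place of code of your own. Each camera call takes 0.05 s, during which the arm holds its last target. There are 200 camera calls.

## Working session

There is one attempt and no reset: what is moved stays moved. The work goes in short steps, Python scripts to look and compute and a tool call to move; the robot and the scene stay as the last step left them, time stands still between calls to the robot, and variables do not carry over. Pictures are saved under pics/ and viewed, at most 10 in all, crops included, and the job is handed in when it is done.

Besides the shell and the picture viewer there is one more tool, called as name([rows], argument=value, ...), one row to a line, values as JSON. step_arm: Moves the arm, as the interface text tells. Its arguments: {"type":"object","properties":{"commands":{"type":"array","items":{"type":"array","items":{"type":"array","items":{"type":"number"}}}},"gripper":{"type":"number"}},"required":["commands"]}

```bash
mkdir -p pics
cat > h.py <<'E'
from rig import *
import numpy as np, cv2
def world(cam,uv,depth=None,z=None):
    m=camera_model(cam);K=np.array(m["camera_matrix"]);R=np.array(m["rotation"]);o=np.array(m["xyz"])
    uv=np.atleast_2d(np.array(uv,float))
    p=cv2.undistortPoints(uv.reshape(-1,1,2),K,np.array([m["k1"],0,0,0.])).reshape(-1,2)
    d=np.c_[p,np.ones(len(p))]
    if z is None: return o+(d*np.atleast_1d(depth)[:,None])@R.T
    w=d@R.T; return o+w*((z-o[2])/w[:,2])[:,None]
E
python3 - <<'E'
from h import *
for n in("top","side"):
    p,d=grab_frame(n); cv2.imwrite(f"pics/{n}0.png",p); np.save(f"{n}0.npy",d); cv2.imwrite(f"pics/{n}0x.png",cv2.resize(p,(800,600),interpolation=cv2.INTER_CUBIC))
    m=camera_model(n);print(n,m)
s=sense();print(s)
E
```

```text
top {'camera_matrix': array([[468.71822217,   0.        , 254.42886015],
       [  0.        , 468.71822217, 185.02202531],
       [  0.        ,   0.        ,   1.        ]]), 'k1': 0.025800564817745383, 'xyz': array([0.34769836, 0.05225013, 1.02994932]), 'rotation': array([[ 2.09634395e-02, -9.81843438e-01,  1.88531159e-01],
       [-9.99770073e-01, -2.14376997e-02, -4.76554393e-04],
       [ 4.50957617e-03, -1.88477820e-01, -9.82067093e-01]])}
side {'camera_matrix': array([[404.5279777 ,   0.        , 249.9276889 ],
       [  0.        , 404.5279777 , 189.11083107],
       [  0.        ,   0.        ,   1.        ]]), 'k1': -0.10643032404669937, 'xyz': array([ 0.1152206 , -0.53464923,  0.49313846]), 'rotation': array([[ 0.78437384, -0.32603605,  0.52769137],
       [-0.6200622 , -0.38916026,  0.68123209],
       [-0.01674971, -0.8615421 , -0.50740975]])}
{'t': 0.1, 'joints': array([-72.29091024,  17.8559146 ,   0.80064738,  86.68143142,
        -0.25187453,  75.58456586,  -1.56016005]), 'qvel': array([ 0.00358971, -0.07683861,  0.08172414, -0.14412083,  0.04993365,
        0.04191351,  0.1103486 ]), 'tau': array([ 5.60287226e-04, -3.80854797e+01,  1.46765364e-01, -2.31242144e+01,
        1.23762598e-02,  8.11054691e-03,  8.24488041e-06]), 'tcp_pos': array([0.18875519, 0.51591058, 0.23033852]), 'tcp_rot': array([[-9.39126946e-01,  3.43569747e-01, -6.38773863e-04],
       [ 3.43570330e-01,  9.39124826e-01, -1.99743902e-03],
       [-8.63712274e-05, -2.09531256e-03, -9.99997801e-01]]), 'wrist_force': array([-0.10383674,  0.73989258,  0.37037628]), 'wrist_torque': array([-0.05669355,  0.00070544, -0.05988795]), 'finger_force': 0.0, 'width': 0.08557261607504278}
```

View pics/top0x.png

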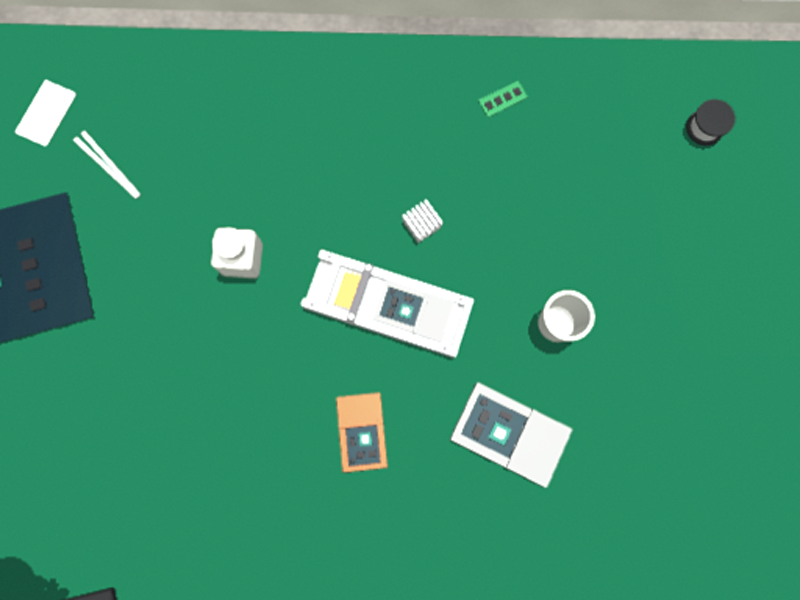

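View pics/side0x.png

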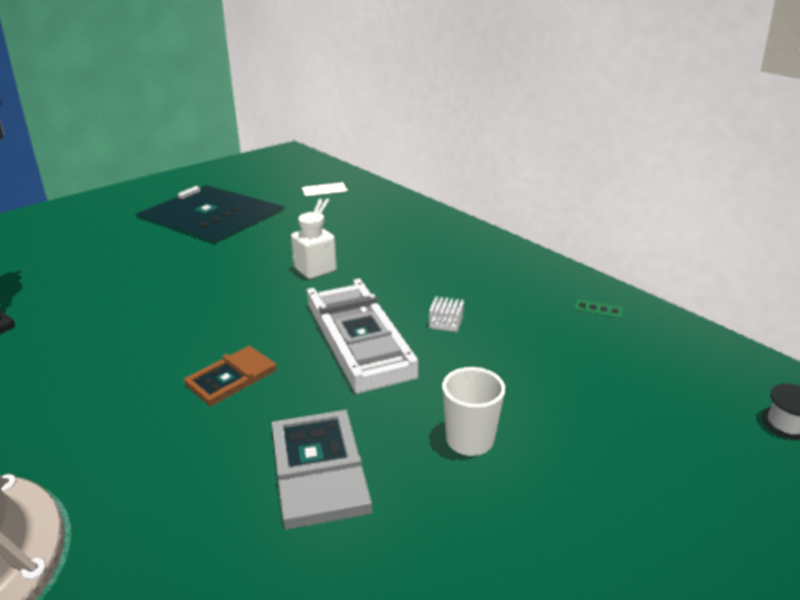

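The top picture shows the jig from about (305,280) to (470,330) in the 800x600 view, with its bridge at about (360,290). The carrier is inside it with the board toward the bridge, so it slides left (world +y). The brown tray and the bigger grey tray are the look-alikes. Next I'll take enlarged crops.

Run:
```python
from h import *
p=cv2.imread("pics/top0.png")[150:235,185:310]
p=(255*(p/255.)**2.2).astype(np.uint8)
cv2.imwrite("pics/topc.png",cv2.resize(p,None,fx=6,fy=6,interpolation=cv2.INTER_CUBIC))
p=cv2.imread("pics/side0.png")[170:255,185:285]
cv2.imwrite("pics/sidec.png",cv2.resize(p,None,fx=7,fy=7,interpolation=cv2.INTER_CUBIC))
```

```text
(no output)
```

View pics/topc.png

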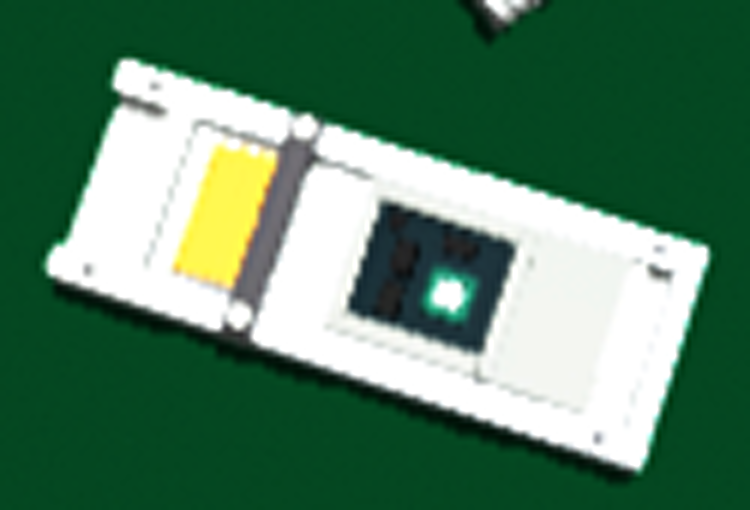

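View pics/sidec.png

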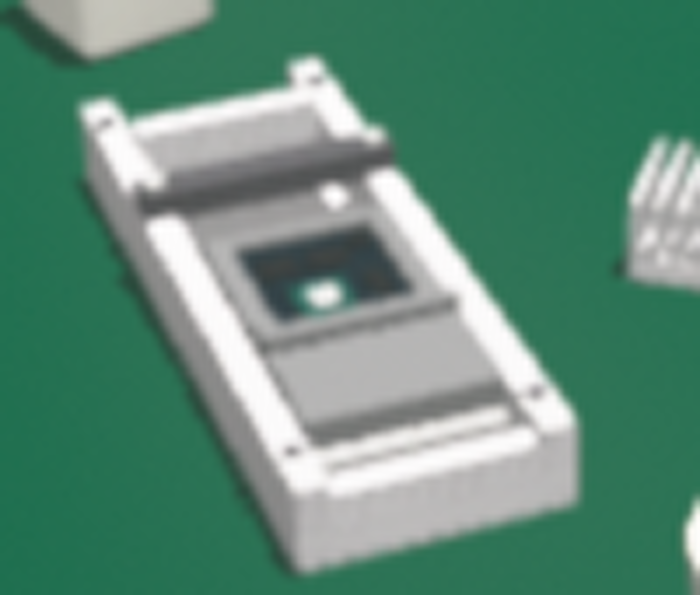

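The crops show the jig's rail-top corners, in top-crop pixels, at (120,60), (708,248), (642,466) and (50,265). The rib runs from (530,250) to (480,375), and the pad's rear edge from (632,262) to (585,408). In the side crop the rear rail-top corners are at (578,410) and (295,495).

```bash
cat >> h.py <<'E'
def crop(uv,f,u0,v0): return (np.array(uv,float)+.5)/f-.5+[u0,v0]
def fit(obs,mod):  # yaw,t for 2D rigid
    a=mod-mod.mean(0);b=obs-obs.mean(0)
    th=np.arctan2((a[:,0]*b[:,1]-a[:,1]*b[:,0]).sum(),(a*b).sum());c,s=np.cos(th),np.sin(th)
    R=np.array([[c,-s],[s,c]]);t=obs.mean(0)-R@mod.mean(0);return th,t,R,obs-(mod@R.T+t)
E
python3 - <<'E'
from h import *
T=lambda l:crop(l,6,185,150); S=lambda l:crop(l,7,185,170)
mod=np.array([[122,-41],[-102,-41],[-102,41],[122,41]])/1e3
o=world("top",T([(120,60),(708,248),(642,466),(50,265)]),z=.028)[:,:2]
th,t,R,r=fit(o,mod);print("top",th,t,(r*1e3).round(1))
d=np.load("top0.npy");
o2=world("side",S([(320,58),(578,408),(297,494),(82,105)]),z=.028)[:,:2]
th2,t2,R2,r2=fit(o2,mod);print("side",th2,t2,(r2*1e3).round(1))
def loc(c,l,z,t,R): return ((world(c,l,z=z)[:,:2]-t)@R*1e3).round(1)
print("bridge ends top",loc("top",T([(305,127),(238,315)]),.037,t,R))
print("top: rib rear/ pad rear/board",loc("top",T([(530,250),(480,375),(632,262),(585,408),(383,198),(518,238),(348,310),(482,352)]),.031,t,R))
print("side: rib rear ends, pad rear",loc("side",S([(265,345),(455,300)]),.036,t2,R2),loc("side",S([(310,430),(500,380)]),.031,t2,R2))
# depth inspection: profile along jig midline
for off in(0,20,-20):
  out=[]
  uu,vv=np.meshgrid(np.arange(185,310),np.arange(150,235));w=world("top",np.c_[uu.ravel(),vv.ravel()],depth=d[vv,uu].ravel())
  l=(w[:,:2]-t)@R*1e3
  for x in range(-115,135,6):
    m=(abs(l[:,0]-x)<3)&(abs(l[:,1]-off)<5); out.append((x,round(float(np.median(w[m,2])*1e3),1)))
  print(off,out)
E
```

```text
top 1.2719259136182461 [0.51994327 0.05653508] [[-0.5  1.4]
 [ 0.2 -0.1]
 [-0.9 -0.8]
 [ 1.2 -0.6]]
side 1.2787378641422442 [0.52054464 0.05765264] [[ 0.9 -1.3]
 [ 2.   3.4]
 [-2.6 -2.1]
 [-0.2 -0. ]]
bridge ends top [[ 49.9 -35.9]
 [ 50.5  36.7]]
top: rib rear/ pad rear/board [[-41.1 -19.7]
 [-38.1  29.2]
 [-77.4 -27.1]
 [-77.3  28.7]
 [ 15.3 -21.1]
 [-35.6 -22.5]
 [ 14.2  21.8]
 [-36.2  21.1]]
side: rib rear ends, pad rear [[-46.   32.1]
 [-45.7 -26. ]] [[-82.8  31.5]
 [-81.2 -25.4]]
0 [(-115, 0.8), (-109, 0.5), (-103, 22.9), (-97, 24.4), (-91, 4.5), (-85, 5.1), (-79, 31.2), (-73, 31.8), (-67, 31.5), (-61, 31.4), (-55, 32.1), (-49, 31.8), (-43, 33.1), (-37, 34.3), (-31, 29.8), (-25, 29.6), (-19, 30.0), (-13, 29.3), (-7, 29.6), (-1, 31.9), (5, 28.9), (11, 28.8), (17, 30.5), (23, 12.4), (29, 12.9), (35, 12.5), (41, 12.6), (47, 37.6), (53, 36.8), (59, 28.4), (65, 25.3), (71, 24.7), (77, 22.0), (83, 14.5), (89, 21.0), (95, 33.2), (101, 3.9), (107, 6.0), (113, 3.9), (119, 4.5), (125, 0.3), (131, 0.5)]
20 [(-115, 0.3), (-109, -0.4), (-103, 20.9), (-97, 23.8), (-91, 3.9), (-85, 5.6), (-79
[... 264 characters left out ...]
38.1), (53, 35.9), (59, 26.3), (65, 25.7), (71, 23.0), (77, 22.8), (83, 12.6), (89, 18.3), (95, 32.7), (101, 3.0), (107, 5.4), (113, 4.9), (119, 4.1), (125, 0.5), (131, 1.0)]
-20 [(-115, 1.4), (-109, 0.1), (-103, 20.3), (-97, 23.2), (-91, 3.6), (-85, 13.1), (-79, 29.8), (-73, 32.1), (-67, 30.6), (-61, 31.3), (-55, 31.8), (-49, 30.1), (-43, 33.0), (-37, 33.2), (-31, 29.6), (-25, 30.1), (-19, 28.4), (-13, 30.0), (-7, 29.9), (-1, 29.8), (5, 30.5), (11, 30.0), (17, 31.3), (23, 13.6), (29, 12.4), (35, 13.1), (41, 12.4), (47, 37.7), (53, 37.1), (59, 28.1), (65, 25.7), (71, 23.2), (77, 21.9), (83, 14.7), (89, 18.2), (95, 32.0), (101, 5.8), (107, 5.2), (113, 5.4), (119, 5.0), (125, 0.9), (131, 0.3)]
```

Run:
```python
from h import *
s=sense();yaw=1.274;t=np.array([.5202,.057]);ex=np.array([np.cos(yaw),np.sin(yaw)])
goal=t-.057*ex;p=s["tcp_pos"][:2];R=np.array(s["tcp_rot"])
a=np.arctan2(R[1,0],R[0,0]);roll=np.degrees(a-yaw);print(goal,roll)
N=20;d=(goal-p)/N
for k in range(N):
    tx=np.array([np.cos(a),np.sin(a)]);ty=np.array([np.sin(a),-np.cos(a)])
    r=roll/N;print([round(float(d@tx*100),2),round(float(d@ty*100),2),-0 if k<10 else .5,round(r,2)]);a-=np.radians(r)
```

```text
[0.50352989 0.00249213] 86.91062902196992
[-2.36, -1.87, 0, np.float64(4.35)]
[-2.49, -1.69, 0, np.float64(4.35)]
[-2.62, -1.49, 0, np.float64(4.35)]
[-2.72, -1.29, 0, np.float64(4.35)]
[-2.81, -1.08, 0, np.float64(4.35)]
[-2.88, -0.86, 0, np.float64(4.35)]
[-2.94, -0.64, 0, np.float64(4.35)]
[-2.98, -0.42, 0, np.float64(4.35)]
[-3.01, -0.19, 0, np.float64(4.35)]
[-3.01, 0.04, 0, np.float64(4.35)]
[-3.0, 0.27, 0.5, np.float64(4.35)]
[-2.97, 0.49, 0.5, np.float64(4.35)]
[-2.92, 0.72, 0.5, np.float64(4.35)]
[-2.86, 0.94, 0.5, np.float64(4.35)]
[-2.78, 1.15, 0.5, np.float64(4.35)]
[-2.69, 1.36, 0.5, np.float64(4.35)]
[-2.58, 1.56, 0.5, np.float64(4.35)]
[-2.45, 1.75, 0.5, np.float64(4.35)]
[-2.31, 1.93, 0.5, np.float64(4.35)]
[-2.16, 2.1, 0.5, np.float64(4.35)]
```

step_arm([
  [[-2.36, -1.87, 0, 4.35], [-2.5, -1.7, 0, 4.35], [-2.6, -1.5, 0, 4.35], [-2.7, -1.3, 0, 4.35], [-2.8, -1.1, 0, 4.35]],
], gripper=0)

```text
t: 0.52
tcp_pos: [0.2674, 0.3863, 0.2308]
tcp_rot: [[-0.743, 0.67, -0.001], [0.67, 0.743, -0.001], [-0.0, -0.001, -1.0]]
wrist_force: [1.4, -0.4, -0.4]
width: 0.0259
finger_force: 0.0
```

step_arm([
  [[-2.9, -0.9, 0, 4.35], [-2.9, -0.6, 0, 4.35], [-3.0, -0.4, 0, 4.35], [-3.0, -0.2, 0, 4.35], [-3.0, 0, 0, 4.35]],
])

```text
t: 0.93
tcp_pos: [0.3456, 0.2581, 0.231]
tcp_rot: [[-0.441, 0.897, -0.001], [0.897, 0.441, -0.0], [-0.0, -0.001, -1.0]]
wrist_force: [-0.1, 0.8, 0.8]
width: 0.0002
finger_force: 0.0
```

step_arm([
  [[-3.0, 0.3, 0.5, 4.35], [-3.0, 0.5, 0.5, 4.35], [-2.9, 0.7, 0.5, 4.35], [-2.9, 0.9, 0.5, 4.35], [-2.8, 1.2, 0.5, 4.35]],
])

```text
t: 1.35
tcp_pos: [0.4244, 0.1293, 0.2058]
tcp_rot: [[-0.078, 0.997, -0.001], [0.997, 0.078, 0.0], [0.0, -0.001, -1.0]]
wrist_force: [0.6, -0.9, 0.2]
width: 0.0003
finger_force: 0.0
```

step_arm([
  [[-2.7, 1.4, 0.5, 4.35], [-2.6, 1.6, 0.5, 4.35], [-2.4, 1.8, 0.5, 4.35], [-2.3, 1.9, 0.5, 4.35], [-2.1, 2.1, 0.5, 4.35]],
])

```text
t: 1.77
tcp_pos: [0.5044, 0.002, 0.1807]
tcp_rot: [[0.297, 0.955, -0.001], [0.955, -0.297, 0.0], [-0.0, -0.001, -1.0]]
wrist_force: [-0.3, -0.7, -0.0]
width: -0.0003
finger_force: 0.0
```

step_arm([
  [[0, -0.1, 2.6, 0], [0, 0, 2.6, 0], [0, 0, 2.6, 0], [0, 0, 2.5, 0], [0, 0, 2.0, 0]],
])

```text
t: 2.18
tcp_pos: [0.5018, 0.0036, 0.056]
tcp_rot: [[0.294, 0.956, -0.003], [0.956, -0.294, -0.0], [-0.001, -0.003, -1.0]]
wrist_force: [0.2, 0.0, -0.2]
width: -0.0002
finger_force: 0.0
```

Run:
```python
from h import *
p,d=grab_frame("side"); q,_=grab_frame("top")
a=cv2.resize(p[130:255,165:300],None,fx=3.7,fy=4,interpolation=cv2.INTER_CUBIC)
b=cv2.resize(q[150:235,185:310],None,fx=2.4,fy=2.4);c=np.zeros((500,300,3),np.uint8);c[:b.shape[0],:b.shape[1]]=(255*(b/255.)**2.2)
cv2.imwrite("pics/s1.png",np.hstack([a,c])); s=sense();print(s["tcp_pos"],s["wrist_force"])
```

```text
[0.49937712 0.00370766 0.05474607] [-0.16636166 -0.57263496  0.41510066]
```

View pics/s1.png

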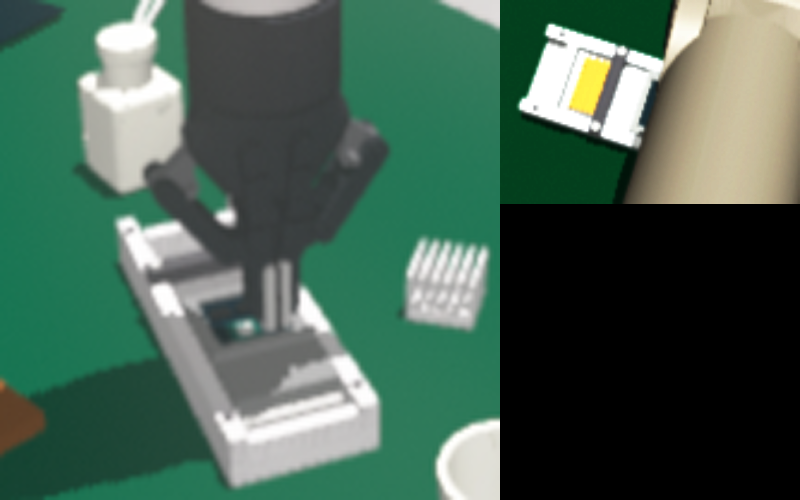

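The side picture shows the shut fingertips above the rear pad, behind the rib and a little off the mid-line. I'll correct 4 mm sideways and go down to contact.

step_arm([
  [[0, 0.4, 0.5, 0], [0, 0, 0.5, 0], [0, 0, 0.4, 0], [0, 0, 0.2, 0], [0, 0, 0, 0]],
])

```text
t: 2.7
tcp_pos: [0.5072, 0.0024, 0.0425]
tcp_rot: [[0.294, 0.956, 0.0], [0.956, -0.294, 0.0], [0.0, 0.0, -1.0]]
wrist_force: [0.2, 0.3, -0.2]
width: -0.0
finger_force: 0.0
```

step_arm([
  [[0, 0, 0.2, 0], [0, 0, 0.2, 0], [0, 0, 0.2, 0], [0, 0, 0, 0], [0, 0, 0, 0]],
])

```text
t: 3.12
tcp_pos: [0.507, 0.0024, 0.0362]
tcp_rot: [[0.294, 0.956, -0.0], [0.956, -0.294, 0.0], [-0.0, -0.0, -1.0]]
wrist_force: [0.3, -0.5, 0.2]
width: -0.0002
finger_force: 0.0
```

step_arm([
  [[0, -0.35, 0, 0], [0, 0, 0.2, 0], [0, 0, 0.2, 0], [0, 0, 0.2, 0], [0, 0, 0, 0]],
])

```text
t: 3.53
tcp_pos: [0.5037, 0.0035, 0.0305]
tcp_rot: [[0.294, 0.956, -0.0], [0.956, -0.294, 0.0], [0.0, -0.0, -1.0]]
wrist_force: [-1.7, 0.1, 7.4]
width: 0.0001
finger_force: 3.2
```

step_arm([
  [[0, 0, 0.1, 0], [0, 0, 0.1, 0], [0, 0, 0.1, 0], [0, 0, 0, 0], [0, 0, 0, 0]],
])

```text
t: 3.95
tcp_pos: [0.5037, 0.0035, 0.0281]
tcp_rot: [[0.294, 0.956, -0.0], [0.956, -0.294, 0.001], [0.001, -0.0, -1.0]]
wrist_force: [-3.1, -0.4, 7.3]
width: 0.0003
finger_force: 3.9
```

step_arm([
  [[0, 0, 0.1, 0], [0, 0, 0.1, 0], [0, 0, 0.1, 0], [0, 0, 0.1, 0], [0, 0, 0, 0]],
])

```text
t: 4.37
tcp_pos: [0.5037, 0.0035, 0.0243]
tcp_rot: [[0.294, 0.956, -0.0], [0.956, -0.294, 0.001], [0.001, -0.001, -1.0]]
wrist_force: [-4.2, 0.3, 11.2]
width: 0.0
finger_force: 5.1
```

step_arm([
  [[0, 0, 0.1, 0], [0, 0, 0.1, 0], [0, 0, 0, 0], [0, 0, 0, 0], [0, 0, 0, 0]],
])

```text
t: 4.78
tcp_pos: [0.5038, 0.0035, 0.0231]
tcp_rot: [[0.294, 0.956, -0.0], [0.956, -0.294, 0.002], [0.001, -0.001, -1.0]]
wrist_force: [-4.4, 0.9, 14.6]
width: -0.0001
finger_force: 7.5
```

step_arm([
  [[0, 0, 0.1, 0], [0, 0, 0.1, 0], [0.1, 0, 0, 0], [0.1, 0, 0, 0], [0.1, 0, 0, 0]],
])

```text
t: 5.2
tcp_pos: [0.5039, 0.0036, 0.0229]
tcp_rot: [[0.295, 0.955, -0.002], [0.955, -0.295, -0.001], [-0.001, -0.002, -1.0]]
wrist_force: [-11.7, -5.5, 31.2]
width: -0.0002
finger_force: 15.6
```

step_arm([
  [[0.1, 0, 0, 0], [0.1, 0, 0, 0], [0.1, 0, 0, 0], [0.1, 0, 0, 0], [0.1, 0, 0, 0]],
])

```text
t: 5.62
tcp_pos: [0.5039, 0.0037, 0.0229]
tcp_rot: [[0.298, 0.955, -0.004], [0.955, -0.298, -0.006], [-0.007, -0.002, -1.0]]
wrist_force: [-13.9, -10.7, 33.6]
width: 0.0004
finger_force: 16.9
```

step_arm([
  [[0, -0.1, -0.1, 0], [0, -0.05, -0.05, 0], [0, 0, 0, 0], [0, 0, 0, 0], [0, 0, 0, 0]],
])

```text
t: 6.03
tcp_pos: [0.5039, 0.004, 0.0231]
tcp_rot: [[0.298, 0.954, -0.001], [0.954, -0.298, -0.007], [-0.007, 0.001, -1.0]]
wrist_force: [-7.6, -9.5, 19.2]
width: 0.0002
finger_force: 9.7
```

step_arm([
  [[0.1, -0.05, 0, 0], [0.1, 0, 0, 0], [0.1, 0, 0, 0], [0.1, 0, 0, 0], [0, 0, 0, 0]],
])

```text
t: 6.45
tcp_pos: [0.5057, 0.0073, 0.0231]
tcp_rot: [[0.299, 0.954, 0.001], [0.954, -0.299, -0.008], [-0.008, 0.004, -1.0]]
wrist_force: [-5.6, -11.6, 16.8]
width: 0.0003
finger_force: 8.5
```

step_arm([
  [[0.15, 0, 0.03, 0], [0.15, 0, 0, 0], [0.15, 0, 0, 0], [0.15, 0, 0, 0], [0.15, 0, 0, 0]],
])

```text
t: 6.87
tcp_pos: [0.5072, 0.0113, 0.023]
tcp_rot: [[0.301, 0.954, -0.0], [0.954, -0.301, -0.012], [-0.011, 0.003, -1.0]]
wrist_force: [-7.6, -15.6, 20.1]
width: -0.0
finger_force: 10.1
```

step_arm([
  [[0.15, 0, 0, 0], [0.15, 0, 0, 0], [0.15, 0, 0, 0], [0.15, 0, 0, 0], [0.15, 0, 0, 0]],
])

```text
t: 7.28
tcp_pos: [0.5094, 0.0186, 0.023]
tcp_rot: [[0.3, 0.954, -0.0], [0.954, -0.3, -0.012], [-0.011, 0.003, -1.0]]
wrist_force: [-7.1, -15.7, 20.3]
width: 0.0001
finger_force: 9.9
```

step_arm([
  [[0.25, 0, 0, 0], [0.25, 0, 0, 0], [0.25, 0, 0, 0], [0.25, 0, 0, 0], [0.25, 0, 0, 0]],
])

```text
t: 7.7
tcp_pos: [0.5133, 0.0313, 0.0228]
tcp_rot: [[0.3, 0.954, -0.0], [0.954, -0.3, -0.011], [-0.01, 0.003, -1.0]]
wrist_force: [-6.9, -14.6, 18.9]
width: -0.0002
finger_force: 9.3
```

step_arm([
  [[0.25, 0, 0, 0], [0.25, 0, 0, 0], [0.25, 0, 0, 0], [0.25, 0, 0, 0], [0.25, 0, 0, 0]],
])

```text
t: 8.12
tcp_pos: [0.5171, 0.0435, 0.0228]
tcp_rot: [[0.3, 0.954, -0.0], [0.954, -0.3, -0.011], [-0.01, 0.003, -1.0]]
wrist_force: [-6.9, -12.9, 17.9]
width: 0.0001
finger_force: 9.1
```

step_arm([
  [[0.2, 0, 0.03, 0], [0.2, 0, 0, 0], [0.2, 0, 0, 0], [0.2, 0, 0, 0], [0.2, 0, 0, 0]],
])

```text
t: 8.53
tcp_pos: [0.5197, 0.0513, 0.0227]
tcp_rot: [[0.3, 0.954, -0.001], [0.954, -0.3, -0.013], [-0.013, 0.003, -1.0]]
wrist_force: [-8.3, -18.8, 22.0]
width: 0.0001
finger_force: 14.5
```

Run:
```python
from h import *
p,d=grab_frame("side")
cv2.imwrite("pics/s2.png",cv2.resize(p[170:255,185:285],None,fx=7,fy=7,interpolation=cv2.INTER_CUBIC)); s=sense();print(s["tcp_pos"],s["wrist_force"])
```

```text
[0.5196881  0.05127116 0.02267586] [ -7.96220348 -16.4995063   21.17167211]
```

View pics/s2.png

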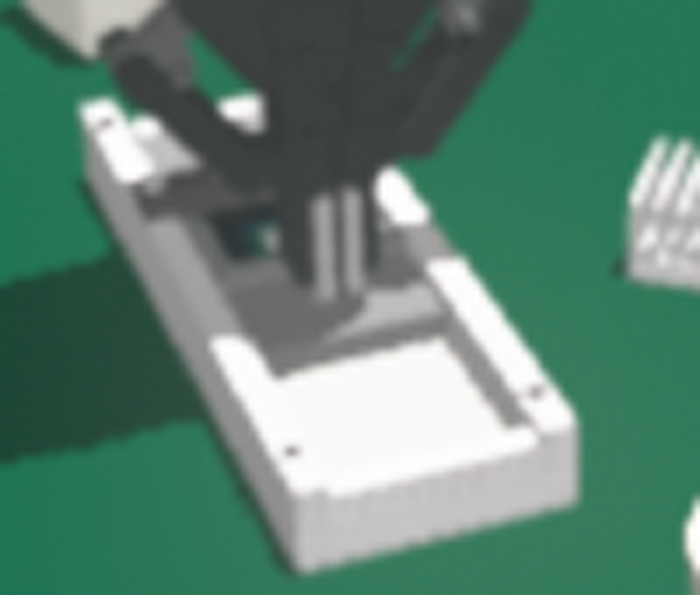

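The picture shows the carrier's front under the bridge, with the fingertips on the pad against the rib. I'll keep pushing.

step_arm([
  [[0.2, 0, 0, 0], [0.2, 0, 0, 0], [0.2, 0, 0, 0], [0.2, 0, 0, 0], [0.2, 0, 0, 0]],
])

```text
t: 9.0
tcp_pos: [0.5206, 0.0542, 0.0226]
tcp_rot: [[0.304, 0.953, -0.006], [0.952, -0.304, -0.02], [-0.021, 0.001, -1.0]]
wrist_force: [-12.2, -24.8, 25.8]
width: -0.0
finger_force: 18.3
```

step_arm([
  [[0.15, 0, 0, 0], [0.15, 0, 0, 0], [0.15, 0, 0, 0], [0.15, 0, 0, 0], [0.15, 0, 0, 0]],
])

```text
t: 9.42
tcp_pos: [0.5222, 0.0598, 0.0226]
tcp_rot: [[0.305, 0.952, -0.007], [0.952, -0.305, -0.022], [-0.023, -0.0, -1.0]]
wrist_force: [-13.1, -25.4, 26.3]
width: -0.0001
finger_force: 18.7
```

step_arm([
  [[0.15, -0.03, -0.05, 0], [0.15, 0, 0, 0], [0.15, 0, 0, 0], [0.15, 0, 0, 0], [0.15, 0, 0, 0]],
])

```text
t: 9.83
tcp_pos: [0.5228, 0.0617, 0.0226]
tcp_rot: [[0.308, 0.951, -0.01], [0.951, -0.308, -0.029], [-0.031, -0.001, -1.0]]
wrist_force: [-14.6, -34.9, 27.6]
width: -0.0
finger_force: 21.8
```

step_arm([
  [[0.1, 0, 0, 0], [0.1, 0, 0, 0], [0.1, 0, 0, 0], [0.1, 0, 0, 0], [0, 0, 0, 0]],
])

```text
t: 10.25
tcp_pos: [0.5255, 0.0704, 0.0221]
tcp_rot: [[0.306, 0.952, -0.007], [0.952, -0.306, -0.023], [-0.024, 0.0, -1.0]]
wrist_force: [-9.6, -26.8, 21.0]
width: -0.0004
finger_force: 19.2
```

step_arm([
  [[0.1, 0, 0, 0], [0.1, 0, 0, 0], [0.1, 0, 0, 0], [0, 0, 0, 0], [0, 0, 0, 0]],
])

```text
t: 10.67
tcp_pos: [0.5255, 0.0704, 0.0221]
tcp_rot: [[0.307, 0.952, -0.009], [0.951, -0.307, -0.026], [-0.028, -0.001, -1.0]]
wrist_force: [-12.6, -29.9, 22.8]
width: -0.0002
finger_force: 20.6
```

Run:
```python
from h import *
p,d=grab_frame("side")
cv2.imwrite("pics/s3.png",cv2.resize(p[170:255,185:285],None,fx=7,fy=7,interpolation=cv2.INTER_CUBIC)); s=sense();print(s["tcp_pos"],s["wrist_force"])
```

```text
[0.52549459 0.07038522 0.02216079] [-11.88021089 -29.89225001  22.54508282]
```

View pics/s3.png

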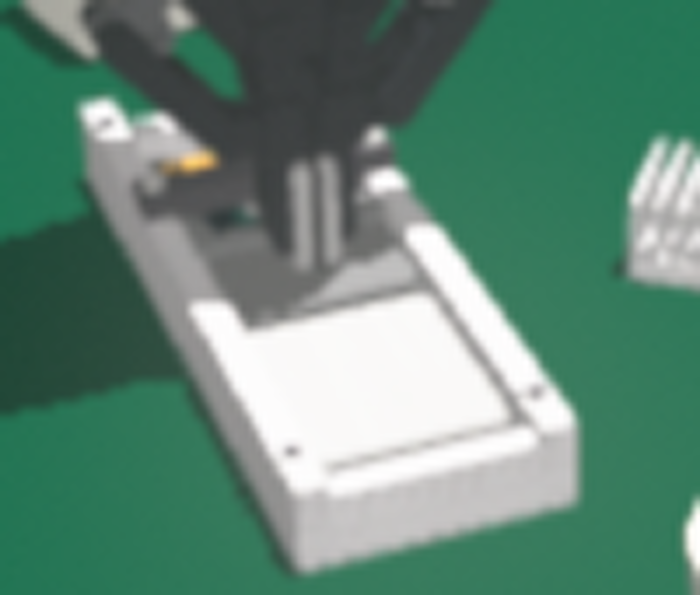

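step_arm([
  [[0.1, 0, -0.05, 0], [0.1, 0, -0.03, 0], [0.1, 0, 0, 0], [0.1, 0, 0, 0], [0, 0, 0, 0]],
])

```text
t: 11.13
tcp_pos: [0.5254, 0.0705, 0.0222]
tcp_rot: [[0.309, 0.951, -0.012], [0.951, -0.309, -0.031], [-0.033, -0.002, -0.999]]
wrist_force: [-12.6, -35.8, 20.8]
width: -0.0001
finger_force: 20.9
```

step_arm([
  [[-0.5, 0, 0, 0], [-0.5, 0, 0, 0], [-0.5, 0, 0, 0], [-0.5, 0, 0, 0], [0, 0, 0, 0]],
])

```text
t: 11.55
tcp_pos: [0.5253, 0.07, 0.0222]
tcp_rot: [[0.3, 0.954, 0.002], [0.954, -0.3, -0.009], [-0.008, 0.004, -1.0]]
wrist_force: [-1.0, -10.9, 5.5]
width: 0.0002
finger_force: 6.4
```

step_arm([
  [[-0.3, 0, 0, 0], [-0.2, 0, 0, 0], [0, 0, 0, 0], [0, 0, 0, 0], [0, 0, 0, 0]],
])

```text
t: 11.97
tcp_pos: [0.5251, 0.0699, 0.0222]
tcp_rot: [[0.296, 0.955, 0.004], [0.955, -0.296, -0.005], [-0.003, 0.005, -1.0]]
wrist_force: [2.5, -7.3, 1.5]
width: 0.0
finger_force: 3.7
```

step_arm([
  [[-0.2, 0, 0, 0], [-0.1, 0, 0, 0], [0, 0, -0.1, 0], [0, 0, -0.1, 0], [0, 0, -0.1, 0]],
])

```text
t: 12.38
tcp_pos: [0.5206, 0.0713, 0.0238]
tcp_rot: [[0.293, 0.956, -0.003], [0.956, -0.293, -0.0], [-0.001, -0.003, -1.0]]
wrist_force: [0.5, -1.6, -1.1]
width: -0.0
finger_force: 1.0
```

step_arm([
  [[0, 0, -0.2, 0], [0, 0, -0.5, 0], [0, 0, -1.0, 0], [0, 0, -2.0, 0], [0, 0, -2.0, 0]],
])

```text
t: 12.8
tcp_pos: [0.5214, 0.0718, 0.0824]
tcp_rot: [[0.293, 0.956, -0.001], [0.956, -0.293, 0.001], [0.0, -0.002, -1.0]]
wrist_force: [0.8, 0.4, 0.6]
width: -0.0
finger_force: 0.0
```

step_arm([
  [[0, 0, -3, 0], [0, 0, -3, 0], [-4, 0, -3, 0], [-4, 0, -2, 0], [-4, 0, 0, 0]],
])

```text
t: 13.22
tcp_pos: [0.4929, -0.0345, 0.1905]
tcp_rot: [[0.29, 0.957, 0.011], [0.957, -0.29, 0.002], [0.005, 0.01, -1.0]]
wrist_force: [0.7, -1.1, -0.6]
width: -0.0002
finger_force: 0.0
```

step_arm([
  [[-4, 0, 0, 0], [-4, 0, 0, 0], [-4, 0, 0, 0], [-3, 0, 0, 0], [0, 0, 0, 0]],
])

```text
t: 13.63
tcp_pos: [0.4424, -0.1862, 0.187]
tcp_rot: [[0.306, 0.952, 0.001], [0.952, -0.306, -0.004], [-0.003, 0.003, -1.0]]
wrist_force: [-0.2, -0.2, 0.7]
width: 0.0001
finger_force: 0.0
```

Run:
```python
from h import *
p,_=grab_frame("side"); q,d=grab_frame("top")
a=cv2.resize(p[170:255,185:285],(450,500),interpolation=cv2.INTER_CUBIC)
b=cv2.resize(q[140:240,185:310],(350,280),interpolation=cv2.INTER_CUBIC);c=np.zeros((500,350,3),np.uint8);c[:280]=(255*(b/255.)**2.2)
cv2.imwrite("pics/s4.png",np.hstack([a,c])); s=sense();print(s["t"],s["tcp_pos"],s["wrist_force"])
yaw=1.2719;t=np.array([.51994,.05654]);R=np.array([[np.cos(yaw),-np.sin(yaw)],[np.sin(yaw),np.cos(yaw)]])
uu,vv=np.meshgrid(np.arange(185,310),np.arange(150,235));w=world("top",np.c_[uu.ravel(),vv.ravel()],depth=d[vv,uu].ravel());l=(w[:,:2]-t)@R*1e3
print([(x,round(float(np.median(w[(abs(l[:,0]-x)<2)&(abs(l[:,1])<15),2])*1e3),1)) for x in range(-90,100,4)])
```

```text
13.7333 [ 0.4452387  -0.17913639  0.18616992] [0.4626785  1.25329052 0.47082274]
[(-90, 4.3), (-86, 4.6), (-82, 20.3), (-78, 21.9), (-74, 21.3), (-70, 21.8), (-66, 21.4), (-62, 22.0), (-58, 21.8), (-54, 20.5), (-50, 22.0), (-46, 21.4), (-42, 21.2), (-38, 21.5), (-34, 21.4), (-30, 21.2), (-26, 21.9), (-22, 21.0), (-18, 21.3), (-14, 8.9), (-10, 21.7), (-6, 22.7), (-2, 22.9), (2, 21.9), (6, 22.3), (10, 22.7), (14, 21.9), (18, 22.6), (22, 22.6), (26, 26.5), (30, 26.9), (34, 20.0), (38, 19.8), (42, 21.9), (46, 37.3), (50, 37.6), (54, 37.5), (58, 29.0), (62, 26.7), (66, 26.9), (70, 25.7), (74, 25.1), (78, 25.4), (82, 22.3), (86, 22.1), (90, 31.0), (94, 32.3), (98, 32.1)]
```

View pics/s4.png

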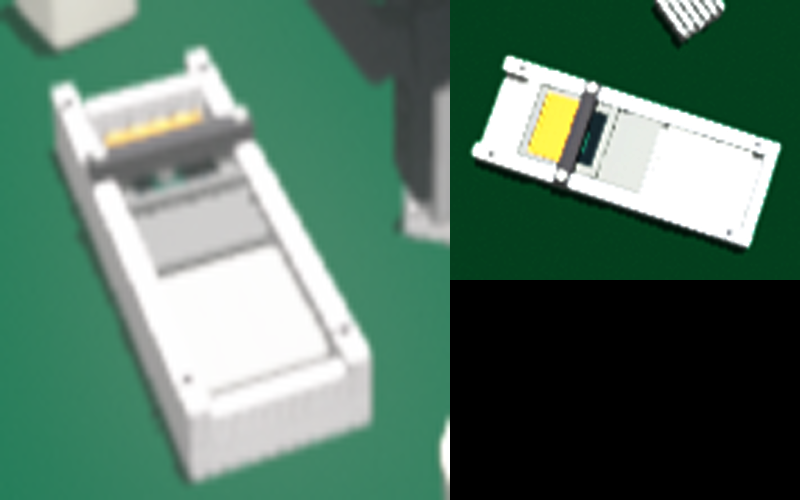

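The picture shows the carrier home: its rear edge is at about jig x = -11 mm and its front is at the end stop. The lift is back up at 21 mm, and the hand is clear.

step_arm([
  [[0, 0, 0, 0], [0, 0, 0, 0], [0, 0, 0, 0], [0, 0, 0, 0], [0, 0, 0, 0]],
])

```text
t: 14.15
tcp_pos: [0.4459, -0.1773, 0.1851]
tcp_rot: [[0.292, 0.956, -0.0], [0.956, -0.292, 0.0], [0.0, -0.0, -1.0]]
wrist_force: [0.7, 0.3, 0.4]
width: -0.0003
finger_force: 0.0
```

```bash
python3 -c "
from rig import *
print(sign_off())"
```

```text
the job is handed in; nothing more can be done
None
```

The carrier is pressed in and fully home against the end stop, the lift has sprung back up behind it, the hand is clear, and the job was handed in at about 14 s; no verdict came back.

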